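# Lock a dispersing tube onto the bench tube drive

### The job

Take the taller of the three tubes out of the white stand and mount it, foot down, on the tube drive: find by feel where its foot drops over the drive's pins, bring its two lugs to the notches so that it goes fully home, then turn it a quarter turn clockwise (seen from above) up to the stop, so that the lugs are caught under the ring. Work gently, never force the tube down, let go of it when it is locked, and leave the two short tubes and the glassware, bottle and timer where they stand.

Things in the scene. Friction and masses are not known exactly. Their poses are not given: they have to be found in the camera images.
- tall_tube_center (a point): Taller tube, in one of the stand's three places: clear plastic, white foot and head, 115 mm high, body 30 mm in diameter (head 31.4), 80 g. Point on its axis half-way up; z up along it; x along its two lugs and the straight ridge on its head. Same after half a turn. Grip it 80 to 105 mm above the foot's under side; lower, its top would meet the palm.
- tall_tube_lugs (a point): On the tube's axis, at the under side of its two lugs, 13 mm above the under side of the foot (44.5 mm below the centre); axes as the tube's. The lugs lie opposite each other on the x axis, 8 mm wide, 4 mm high, reaching 20.5 mm from the axis. At 25 to 28 mm above the foot's under side runs a thin flange of 35.6 mm diameter.
- tall_tube_foot (a point): Centre of the under side of the foot, a round skirt of 30 mm diameter tapering to 26 mm over its lowest 6 mm. Inside is the coupling, seen from below: six teeth and six gaps, 15 mm deep, alike every 60 degrees (gaps on the x axis and every 60 degrees from it). The pins of the drive fit the gaps with about 0.1 rad of play either way.
- socket_mouth (a point): Centre of the drive's socket, level with the top of its aluminium ring, 78 mm above the bench; z up. The ring is 5 mm thick, opening 32.4 mm, with two 11.5 mm notches for the lugs on this x axis (0.09 rad of play either way). Home: lugs 10.5 mm below the mouth, tube centre 34 mm above it. From there a quarter turn clockwise, seen from above, to a firm stop: lugs on this y axis.
- socket_pins (a point): On the socket's axis, level with the tops of the two steel drive pins inside it (8.5 mm below the mouth): upright, 4 mm in diameter, round ends, centres 16 mm apart. Their spindle stands at ANY angle, which is NOT measured (this frame does not turn with it); a gearbox holds it with 0.05 N m of friction, past which it turns without end either way.
- tube_drive: Tube drive: squat white unit fixed on the bench, 176 x 122 mm; origin under the socket. Teeth on pins stop a tube with its lugs 3 mm above the ring (tube centre 47.5 mm above the mouth); turned up to 60 degrees, it drops over the pins, lugs on the ring (44.5 mm), and takes the spindle round with it; with its lugs at the notches it drops home. The lock stays as left.
- tube_stand: White plastic stand, 68 x 204 x 46 mm, fixed on the bench; origin at the centre of its under side, z up, y along its three places (y = -62, 0, +62 mm). Tubes stand with the foot's under side 4 mm above the bench, foot and lugs inside, and lift straight out at any angle (upper holes 45 mm, 1.5 mm of play at the skirt); 50 mm of lift clears it.
- short_tube_1_center (a point): One of the two short tubes in the stand, of the same kind and 30 mm in diameter, but 85 mm high; to be left. This point is half-way up on its axis.
- short_tube_2_center (a point): The other short tube, the same; to be left. This point is half-way up on its axis.
- beaker_center (a point): Empty beaker, 77 mm wide, 88 mm high, behind the work; to be left. Centre, half-way up.
- flask_center (a point): Conical flask, 64 mm wide, 104 mm high, behind the work; to be left. Centre, half-way up.
- bottle_center (a point): Small brown reagent bottle, 37 mm wide, 66 mm high; to be left. Centre, half-way up.
- timer_center (a point): Bench timer, 33 x 66 x 58 mm; to be left. Centre, half-way up.
There are look-alikes about, which are no part of the job. Leave any orange look-alike of the part that bears tall_tube_center alone.

How it is judged:
On the way, in this order (a step that is already met when the one before it is completed fails the run):
1. the taller tube is lifted out of the stand (distance of tall_tube_center from where it was at the start of the episode above 0.045 m and height (world z) of tall_tube_center above 0.105 m), for 0.1 s.
2. the tube is fully home in the socket of the drive: coupling over the pins, lugs below the ring (horizontal distance between tall_tube_center and socket_mouth below 0.004 m and z of tall_tube_center in the frame of socket_mouth between 0.03 and 0.037 m and angle between tall_tube_center's own z axis and vertical below 0.07 rad), for 0.2 s.
At the end, for the whole second after the job is handed in: The taller tube is upright (4 degrees), centred (4 mm) and fully home in the socket (its centre 30 to 37 mm above the mouth), its lugs within 0.25 rad of the end of the quarter turn, at rest; the short tubes are in their places (15 mm) (all of step 2 and angle between the x axis of tall_tube_center and the y axis of socket_mouth, either way round below 0.25 rad and linear speed of tall_tube below 0.02 m/s and distance of each of short_tube_1_center, short_tube_2_center from where it was at the start of the episode below 0.015 m); the robot touches nothing.
It fails at once if the tube is forced: more than 80 N between it and the drive (contact force between tall_tube and tube_drive above 80 N).
It fails at once if a short tube is moved out of its place (more than 15 mm) (distance of any of short_tube_1_center, short_tube_2_center from where it was at the start of the episode above 0.015 m).
It fails at once if the beaker, flask, bottle or timer is moved by more than 25 mm (distance of any of beaker_center, flask_center, bottle_center, timer_center from where it was at the start of the episode above 0.025 m).
It also fails if it takes over 72 s, if anything falls off the work surface, if the arm or the gripper's body presses on something with over 40 N, if the wrist force passes 120 N, or if a joint passes its speed limit or range.

### The arm

A 7-joint arm with a two-finger parallel gripper is mounted at the origin on a cart in front of the work surface, level with it; the furniture and walls round the work are solid. World frame = base frame: x ahead of the robot, y to its left, z up, the work surface at z = 0. Lengths are in m, angles in rad, forces in N, time in s.
With the tool pointing down it reaches from about 0.4 to 0.85 m from the base axis. Payload 10.4 kg.
Tool frame: the origin (TCP) lies between the finger pads; the fingertips stand 19 mm ahead of it and the grasp point (between the pads) is the TCP; x points along the fingers, y is the direction in which the jaws open and shut, and the axes are right-handed (so a half turn about x gives the same grasp; the last joint's range is limited). The gripper opens to 87 mm and grips with 3 to 60 N. Pads are 19 mm wide; open, the fingers measure 117 mm over their backs; the gripper's body (75 mm by 190 mm) begins 51 mm behind the grasp point.
Start: joints at [1.162, 0.332, -0.065, 1.46, 0.022, 1.35, -0.088], TCP at [0.235, -0.579, 0.242] pointing down, gripper open.
Joint ranges: [-2.6, 2.6], [-0.5, 2.12], [-1.47, 1.34], [0.16, 2.42], [-1.27, 4.41], [0.06, 2.06], [-2.6, 2.6]. Speed limits (rad/s): [2.22, 2.22, 2.79, 2.79, 3.14, 3.14, 3.14].

### API

Orientations are given as a unit quaternion [x, y, z, w].
In Python, from bench import r gives the robot as it stands.
- The arm moves only by the tool drive_tool, never from a script. Its argument "motion" is a list of rows, each a list of 4 numbers: the shift along the tool's x, y, z in cm, then the turn about the tool's x in units of 5 degrees (1.0 is 5 degrees). In form: [[tx, ty, tz, twist], ...]. A call has 1 to 20 rows; each row is the pose to reach, as a shift and turn from the pose commanded when the call began, along the tool's axes at that moment; what a row does not reach only later rows make up. A row lasts 1/12 s, in which the tool goes at most 41.7 mm and 7.16 degrees, less where a joint would pass 70% of its speed; a pose out of reach is approached as far as the arm can. A call with a gripper value outside its range is refused whole. "grip" is the closure in counts, from 0 (fully open) to 255 (shut), set as the call begins (left out, the last holds). The fingers move at their own pace and stop on an object; "force" is the grip in N (left out, the last holds). Time passes only in rows, so rows that repeat a pose let the fingers close. It gives the time, the measured TCP pose, the force and the opening at its end, in the units of the state.
- r.read_state(): the state, without advancing time (a new reading comes with each control period).
- r.camera(name): name is "scene" or "top" or "wrist"; returns the picture (420x560x3 uint8, red, green, blue); there is no depth.
- r.calibration(name): a dict with "fx", "fy", "cx", "cy" (pixels), "dist" ([k1, k2, p1, p2, k3] as OpenCV has them; the pictures are not rectified), "xyz" and "orientation" of the camera in the world. Camera axes: x right, y up, looking along -z (the intrinsics and any distortion apply to the point x, -y, -z); pixel columns grow to the right and rows downward; lengths in m; the calibration is good to about 2 mm. A picture is of the moment at which its call begins: read the wrist's pose just before it. calibration takes no time and is no camera call; for the wrist camera it gives the pose at the moment of the call.
- r.close_job(): hands the job in, once; it reports no verdict.
The state is a dict: "time": time; "joint_positions": joint angles; "joint_vel": joint speeds; "joint_torque": joint torques, N m; "ee_pos": TCP position; "eef_rot": TCP orientation; "ft_force": force on the tool from outside, world axes, zero at the start; "torque": the same for the moment, N m; "width": finger opening in m.
Only numpy, scipy, OpenCV 4.12 (cv2) and the standard library are available. Lean on these libraries where they do the work, as an engineer would, in place of code of your own. Each camera call takes 0.05 s, during which the arm holds its last target.

## Working session

There is one attempt and no reset: what is moved stays moved. The work goes in short steps, Python scripts to look and compute and a tool call to move; the robot and the scene stay as the last step left them, time stands still between calls to the robot, and variables do not carry over. Pictures are saved under pics/ and viewed, and the job is handed in when it is done.

Besides the shell and the picture viewer there is one more tool, called after ">>>" as name(argument=value, ...) on one line, values as JSON. drive_tool: Moves the arm, as the interface text tells. Its arguments: {"type":"object","properties":{"motion":{"type":"array","items":{"type":"array","items":{"type":"number"}}},"grip":{"type":"number"},"force":{"type":"number"}},"required":["motion"]}

```bash
ls; mkdir -p pics; python3 - <<'E'
from bench import r
import cv2
s=r.read_state()
for k in s: print(k,s[k])
for n in("scene","top","wrist"):
    print(n,r.calibration(n)); cv2.imwrite(f"pics/{n}0.png",r.camera(n)[:,:,::-1])
E
```

```text
pics
time 0.0
joint_positions [ 1.16238837  0.33288075 -0.06468633  1.46097272  0.02162094  1.34992169
 -0.0885044 ]
joint_vel [ 5.04634928e-04 -8.85449795e-04  1.67153351e-03  1.85527087e-04
  1.05957250e-04 -3.18769588e-05 -1.91747279e-03]
joint_torque [-3.78062359e-04 -6.23249030e+01  2.44733569e-02 -3.89904857e+01
 -6.12935191e-02  3.96153820e-02  1.65271322e-04]
ee_pos [ 0.2350291  -0.57871353  0.24073337]
eef_rot [-0.69385652 -0.13607059  0.69412412 -0.13505415]
ft_force [-0.34043312 -0.30160418  0.65805842]
torque [ 0.00214346  0.0655546  -0.00780389]
width 0.08712646263027217
scene {'fx': 490.98955676138604, 'fy': 490.98955676138604, 'cx': 278.03991591678584, 'cy': 223.98639708625407, 'dist': array([0.04109988, 0.        , 0.        , 0.        , 0.        ]), 'xyz': array([0.09916447, 0.73854821, 0.81634653]), 'orientation': array([-0.11192797,  0.41532539,  0.87134303, -0.23608953])}
top {'fx': 393.5839199765439, 'fy': 393.5839199765439, 'cx': 285.5853764171949, 'cy': 206.95079594229864, 'dist': array([-0.06543819,  0.        ,  0.        ,  0.        ,  0.        ]), 'xyz': array([ 0.46448051, -0.03352294,  0.91736083]), 'orientation': array([ 0.04818566, -0.05263194, -0.70488441,  0.70572374])}
wrist {'fx': 354.7997439521319, 'fy': 354.7997439521319, 'cx': 275.1204022109321, 'cy': 206.96665282074164, 'dist': array([0.01857053, 0.        , 0.        , 0.        , 0.        ]), 'xyz': array([ 0.30320916, -0.55100587,  0.38266836]), 'orientation': array([-0.11206589,  0.0763388 , -0.55279921,  0.8222084 ])}
```

View pics/scene0.png

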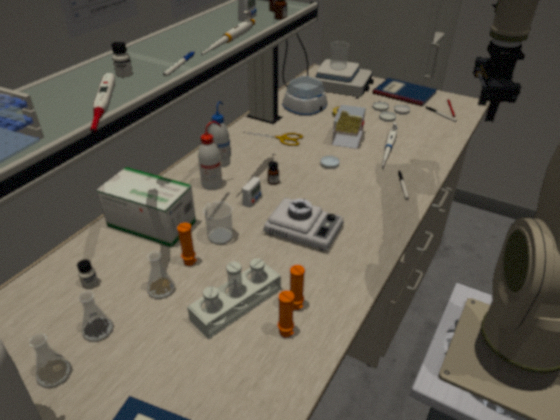

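View pics/top0.png

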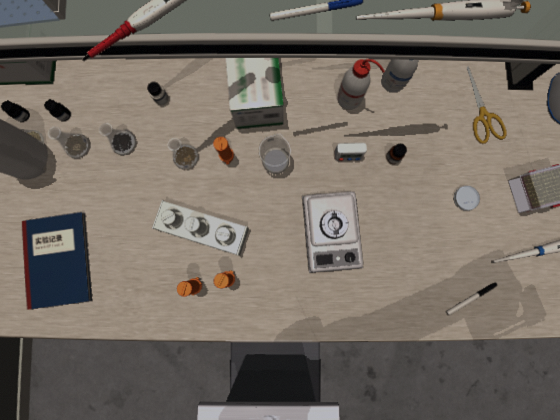

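View pics/wrist0.png

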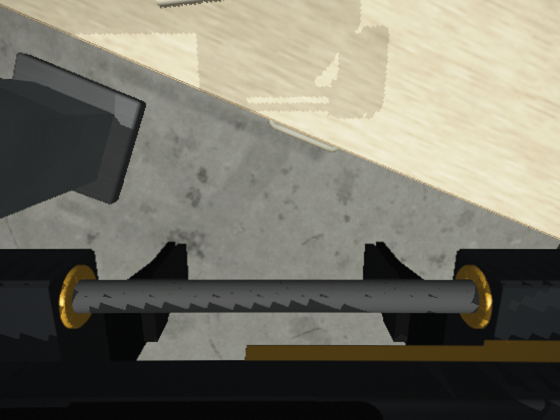

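The scene picture shows the stand near (235,297) with three tubes and the drive near (303,220). In the top picture the stand is near (200,228) and the drive's ring near (334,225). I'll zoom in on these.

```bash
cat > h.py <<'E'
import numpy as np, cv2
from scipy.spatial.transform import Rotation as R
def ray(cal,uv):
    K=np.array([[cal['fx'],0,cal['cx']],[0,cal['fy'],cal['cy']],[0,0,1]])
    p=cv2.undistortPoints(np.array([[uv]],float),K,np.array(cal['dist']))[0,0]
    d=R.from_quat(cal['orientation']).apply([p[0],-p[1],-1.])
    return np.array(cal['xyz']),d/np.linalg.norm(d)
def onz(cal,uv,z):
    o,d=ray(cal,uv); return o+d*(z-o[2])/d[2]
def proj(cal,P):
    p=R.from_quat(cal['orientation']).inv().apply(np.atleast_2d(P)-cal['xyz'])
    p=p*[1,-1,-1]
    K=np.array([[cal['fx'],0,cal['cx']],[0,cal['fy'],cal['cy']],[0,0,1]])
    return cv2.projectPoints(p,np.zeros(3),np.zeros(3),K,np.array(cal['dist']))[0][:,0]
def tri(c1,u1,c2,u2):
    o1,d1=ray(c1,u1);o2,d2=ray(c2,u2)
    A=np.stack([d1,-d2],1);t=np.linalg.lstsq(A,o2-o1,rcond=None)[0]
    a=o1+t[0]*d1;b=o2+t[1]*d2
    return (a+b)/2,np.linalg.norm(a-b)
E
python3 - <<'E'
import cv2
t=cv2.imread('pics/top0.png');s=cv2.imread('pics/scene0.png')
cv2.imwrite('pics/z1.png',cv2.resize(t[190:260,145:255],None,fx=7,fy=7,interpolation=cv2.INTER_CUBIC))
cv2.imwrite('pics/z2.png',cv2.resize(t[185:280,290:375],None,fx=6,fy=6,interpolation=cv2.INTER_CUBIC))
cv2.imwrite('pics/z3.png',cv2.resize(s[190:340,180:350],None,fx=4,fy=4,interpolation=cv2.INTER_CUBIC))
E
```

```text
(no output)
```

View pics/z1.png

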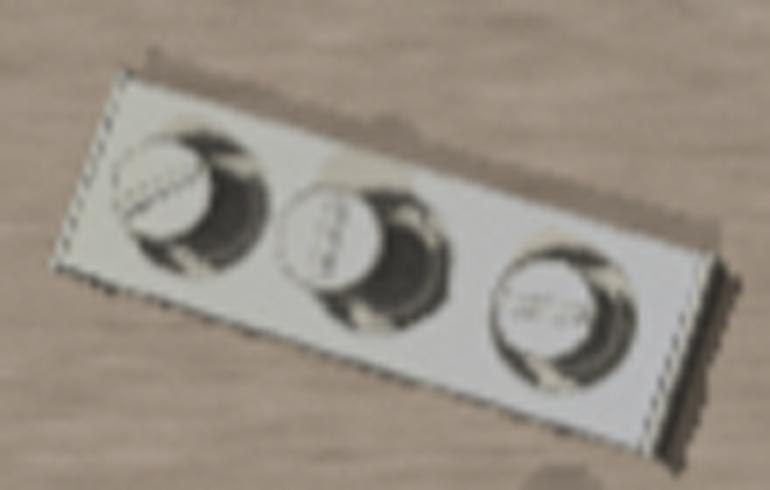

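View pics/z2.png

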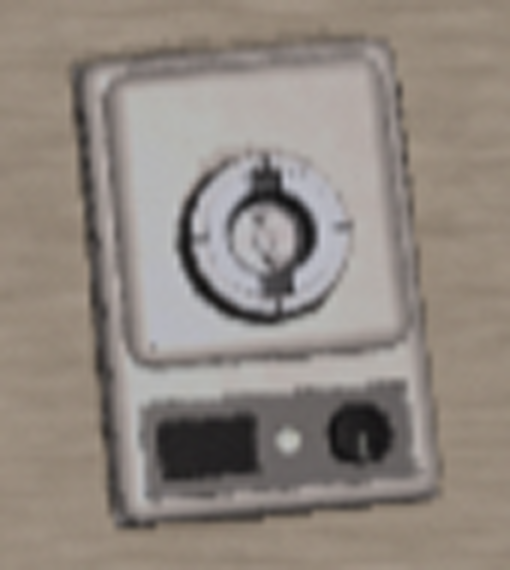

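View pics/z3.png

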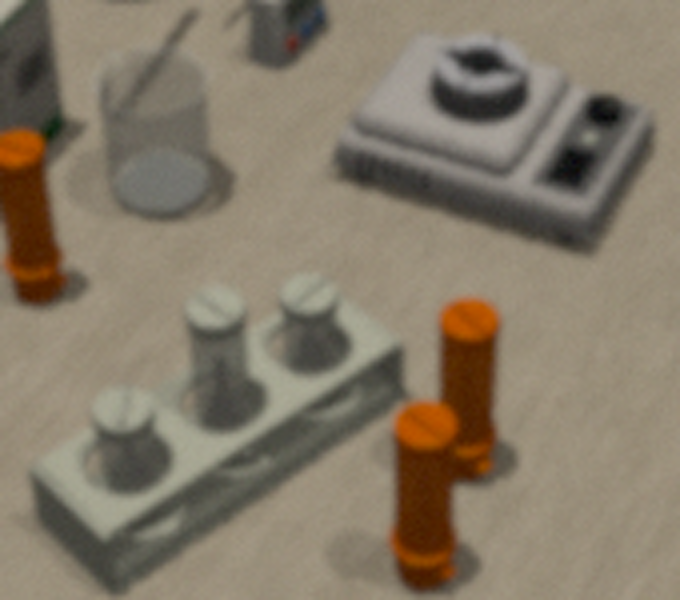

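The tall tube is the middle one in the stand, with its head near (192,224) in top and (234,267) in scene. The drive ring is near (334,225) in top, with its notches roughly up and down in the image. Next I'll measure these.

```bash
python3 - <<'E'
from bench import r
from h import *
ct=r.calibration('top');cs=r.calibration('scene')
t=cv2.imread('pics/top0.png');s=cv2.imread('pics/scene0.png')
f=lambda u,x0,y0,k:((u[0]+.5)/k-.5+x0,(u[1]+.5)/k-.5+y0)
T=f((330,238),145,190,7);S=f((216,308),180,190,4)
print('tall',T,S,tri(ct,T,cs,S),onz(ct,T,.119))
for n,a,b in(('left',(161,191),(122,408)),('right',(542,310),(310,297))):
    print(n,tri(ct,f(a,145,190,7),cs,f(b,180,190,4)))
# stand top corners z=.046
c=[onz(ct,f(a,145,190,7),.046) for a in((125,72),(715,255),(650,455),(55,265))]
print(np.round(c,4),np.mean(c,0)); 
P=lambda a:onz(ct,f(a,290,185,6),.078)
print('ring',P((265,237)),'scene',tri(ct,f((265,237),290,185,6),cs,f((484,70),180,190,4)))
print('notches',P((264,178)),P((280,285)),'ticks',P((266,160)),P((281,308)),P((198,240)),P((342,226)))
print('ridge tall dir',onz(ct,f((337,205),145,190,7),.119)-onz(ct,f((326,270),145,190,7),.119))
q=r.read_state()['eef_rot'];print(R.from_quat(q).as_matrix().round(3))
E
```

```text
tall (191.71428571428572, 223.57142857142856) (233.625, 266.625) (array([0.5452049 , 0.1547073 , 0.11201251]), np.float64(0.00019493322162655822)) [0.54459114 0.15312096 0.119     ]
left (array([0.56299201, 0.21440931, 0.08295338]), np.float64(0.0010861030778987748))
right (array([0.52621971, 0.09635056, 0.08088965]), np.float64(0.000821289048141665))
[[0.6054 0.2385 0.046 ]
 [0.5468 0.0474 0.046 ]
 [0.4836 0.0669 0.046 ]
 [0.543  0.2583 0.046 ]] [0.54469092 0.15276545 0.046     ]
ring [ 0.54812116 -0.14212158  0.078     ] scene (array([ 0.54834403, -0.14348645,  0.06965851]), np.float64(0.001343305328935509))
notches [ 0.5693772  -0.14210622  0.078     ] [ 0.53093408 -0.14721334  0.078     ] ticks [ 0.57589255 -0.1429334   0.078     ] [ 0.52272927 -0.14743562  0.078     ] [ 0.54702687 -0.11810717  0.078     ] [ 0.55209223 -0.16983821  0.078     ]
ridge tall dir [ 0.01905062 -0.002593    0.        ]
[[-0.     0.376 -0.926]
 [ 0.001 -0.926 -0.376]
 [-1.    -0.001  0.   ]]
```

Cross-checks agree: the tall head is at (0.545, 0.153) against a stand centre of (0.5447, 0.1528), and the ring is at (0.549, -0.143). I'll view the drive with the wrist camera on the way, so I'll work out where it must stand.

```bash
python3 - <<'E'
from bench import r
from h import *
c=r.calibration('wrist');s=r.read_state();M=R.from_quat(s['eef_rot']).as_matrix()
o,d=ray(c,(275,170))
print('cam in tool',M.T@(c['xyz']-s['ee_pos']),'view in tool',M.T@d)
E
```

```text
cam in tool [-0.14182911 -0.00025375 -0.07357686] view in tool [ 9.85893102e-01 -5.54787211e-04  1.67375280e-01]
```

>>> drive_tool(motion=[[0, -0.5, -0.9, -0.3], [0, -2, -3.4, -0.9], [0, -4, -6.8, -1.7], [0, -6, -10.2, -2.5], [0, -8, -13.6, -3.3], [0, -10, -17, -4.1], [0, -12, -20.4, -4.9], [0, -14, -23.8, -5.7], [0, -16, -27.2, -6.5], [0, -18, -30.6, -7.3], [0, -20, -34, -8.1], [0, -22, -37.4, -8.9], [0, -23.7, -40.6, -9.6], [0, -24.6, -42, -10.1], [0, -24.7, -42.3, -10.1], [0, -24.7, -42.3, -10.1]])

```text
time: 1.48
ee_pos: [0.5345, -0.1896, 0.2413]
eef_rot: [-0.569, -0.42, 0.569, -0.419]
ft_force: [0.9, -0.5, 0.4]
width: 0.0869
```

```bash
python3 - <<'E'
from bench import r
from h import *
s=r.read_state();c=r.calibration('wrist')
im=r.camera('wrist')[:,:,::-1];cv2.imwrite('pics/w1.png',im)
print(s['time'],s['ee_pos'],s['joint_positions'],R.from_quat(s['eef_rot']).as_matrix().round(3),s['ft_force'],proj(c,[.549,-.143,.078]))
np.save('w1.npy',c)
E
```

```text
1.4833 [ 0.53452942 -0.18960863  0.24134496] [ 0.666031    0.24138575 -0.47542844  1.59788711  0.11281384  1.33002994
 -0.12530654] [[-0.     0.955 -0.296]
 [ 0.    -0.296 -0.955]
 [-1.    -0.    -0.   ]] [ 0.89653779 -0.48458212  0.44344968] [[275.36756282 138.63683298]]
```

View pics/w1.png

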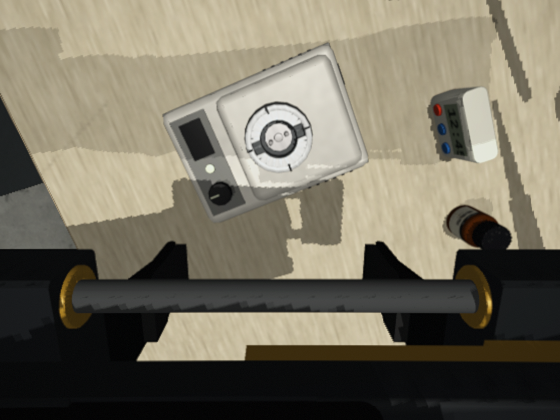

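The socket shows at about (278,138), next to the predicted (275,139). I'll zoom in on it.

```bash
python3 - <<'E'
import cv2
t=cv2.imread('pics/w1.png')
cv2.imwrite('pics/w1z.png',cv2.resize(t[95:180,235:325],None,fx=8,fy=8,interpolation=cv2.INTER_CUBIC)[:600])
E
```

```text
(no output)
```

View pics/w1z.png

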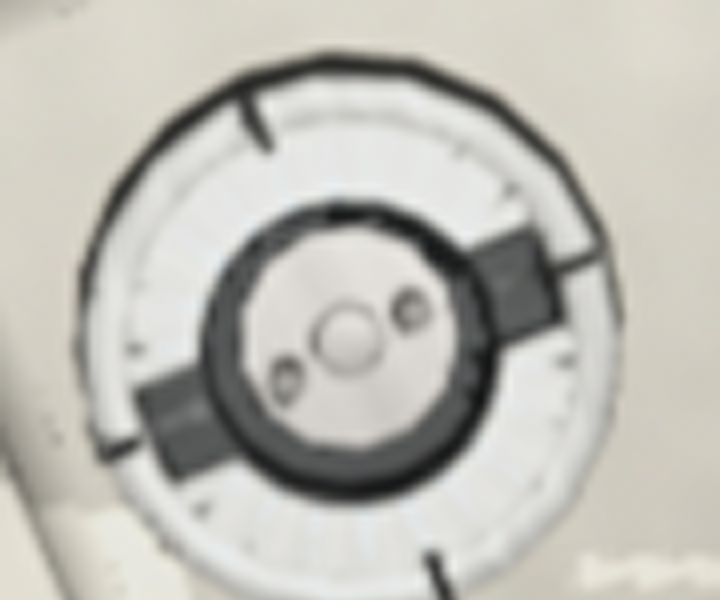

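The pins are visible at zoom (410,308) and (288,382). The notch ticks are at (120,448) and (590,258), and the opening is centred near (350,351).

```bash
python3 - <<'E'
from h import *
c=np.load('w1.npy',allow_pickle=True).item()
f=lambda u:((u[0]+.5)/8-.5+235,(u[1]+.5)/8-.5+95)
P=lambda u,z:onz(c,f(u),z)
# opening by colour mask: non-bright region
ctr=P((350,351),.078);print('mouth',ctr)
print('diam',np.linalg.norm(P((203,351),.078)-P((497,351),.078)),np.linalg.norm(P((350,202),.078)-P((350,501),.078)))
for n,a,b,z in(('notch',(110,451),(598,256),.078),('notchends',(155,435),(545,278),.078),('yticks',(252,118),(437,570),.078),('pins',(288,382),(410,308),.0695)):
    A,B=P(a,z),P(b,z);d=B-A;print(n,(A+B)/2,np.linalg.norm(d),np.degrees(np.arctan2(d[1],d[0])))
E
```

```text
mouth [ 0.55143136 -0.14357794  0.078     ]
diam 0.03111616879850305 0.031140386571602566
notch [ 0.55149678 -0.14398     0.078     ] 0.055455498872955825 4.303019900151847
notchends [ 0.55109422 -0.1441442   0.078     ] 0.04438468592736403 4.451566087688555
yticks [ 0.55113915 -0.14326294  0.078     ] 0.0509626027228806 -84.48402357141256
pins [ 0.55135132 -0.14361769  0.0695    ] 0.015428255008016506 13.66243151021453
```

Socket at about (0.551, -0.1437), notch axis about 4.7°, pins about 13.7° (mod 60). Next I go towards the tall tube for a close look.

>>> drive_tool(motion=[[0, -0.4, -1.2, 0], [0, -1.5, -4.6, 0], [0, -2.7, -8.4, 0], [0, -3.9, -12.2, 0], [0, -5.1, -16, 0], [0, -6.3, -19.8, 0], [0, -7.5, -23.5, 0], [0, -8.5, -26.6, 0], [0, -9, -28.2, 0], [0, -9.1, -28.5, 0], [0, -9.1, -28.5, 0]])

```text
time: 2.45
ee_pos: [0.5321, 0.1085, 0.2416]
eef_rot: [-0.57, -0.419, 0.57, -0.419]
ft_force: [-0.2, 0.2, 0.7]
width: 0.0874
```

```bash
python3 - <<'E'
from bench import r
from h import *
s=r.read_state();c=r.calibration('wrist')
im=r.camera('wrist')[:,:,::-1];cv2.imwrite('pics/w2.png',im)
p=proj(c,[.545,.153,.119]);print(s['time'],s['ee_pos'],p)
x,y=p[0].astype(int);x0,y0=x-45,y-40
cv2.imwrite('pics/w2z.png',cv2.resize(im[y0:y0+75,x0:x0+90],None,fx=8,fy=8,interpolation=cv2.INTER_CUBIC))
np.save('w2.npy',c);print(x0,y0)
E
```

```text
2.45 [0.53205049 0.10852021 0.24157595] [[274.02863962 146.57384189]]
229 106
```

View pics/w2.png

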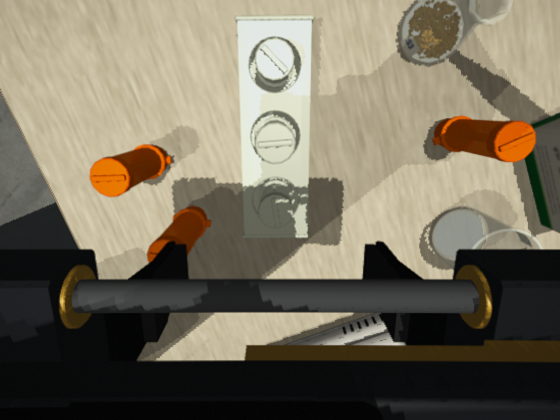

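View pics/w2z.png

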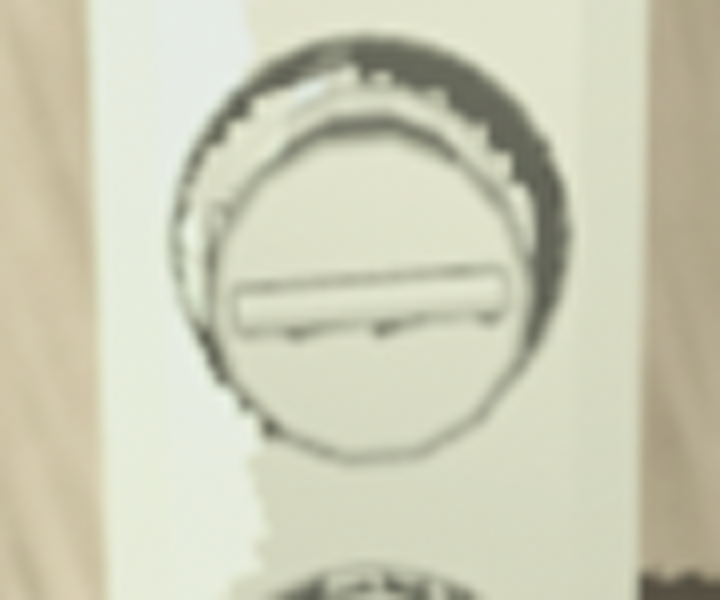

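The tall tube's head is at zoom (372,300), which is about pixel (275,143). Its ridge runs from zoom (237,312) to (507,289). The shadow of the hand covers the near short tube.

```bash
python3 - <<'E'
from h import *
c=np.load('w2.npy',allow_pickle=True).item()
f=lambda u:((u[0]+.5)/8-.5+229,(u[1]+.5)/8-.5+106)
P=lambda u,z:onz(c,f(u),z)
print('ctr',P((372,298),.119),np.linalg.norm(P((215,298),.119)-P((530,298),.119)),np.linalg.norm(P((372,130),.119)-P((372,462),.119)))
A,B=P((237,312),.119),P((507,289),.119);d=B-A;print((A+B)/2,np.linalg.norm(d),np.degrees(np.arctan2(d[1],d[0])))
T=np.array([.532,.1085,0]);y=np.array([.955,-.296,0]);z=np.array([-.296,-.955,0])
w=P((372,298),.119)-T;print(w@y*100,w@z*100)
E
```

```text
ctr [0.54654399 0.15538964 0.119     ] 0.028977871418392004 0.03014546676391913
[0.54646232 0.15517395 0.119     ] 0.024932371750969927 -12.496971202713809
0.0010172340461979212 -4.9084630268509715
```

>>> drive_tool(motion=[[0, 0, -1.5, 0], [0.5, 0, -4, 0], [3, 0, -4.8, 0], [6, 0, -4.8, 0], [9, 0, -4.8, 0], [11.5, 0, -4.8, 0], [13.3, 0, -4.8, 0], [14.1, 0, -4.8, 0], [14.2, 0, -4.8, 0], [14.2, 0, -4.8, 0], [14.2, 0, -4.8, 0]])

```text
time: 3.42
ee_pos: [0.5478, 0.1535, 0.1009]
eef_rot: [0.571, 0.418, -0.57, 0.419]
ft_force: [-0.5, 0.0, -0.0]
width: 0.0871
```

>>> drive_tool(motion=[[0, 0, 0, 0], [0, 0, 0, 0], [0, 0, 0, 0], [0, 0, 0, 0], [0, 0, 0, 0], [0, 0, 0, 0], [0, 0, 0, 0], [0, 0, 0, 0], [0, 0, 0, 0], [0, 0, 0, 0]], grip=255, force=20)

```text
time: 4.25
ee_pos: [0.5469, 0.154, 0.0995]
eef_rot: [-0.57, -0.419, 0.57, -0.419]
ft_force: [0.4, -0.3, 0.3]
width: 0.0295
```

```bash
python3 - <<'E'
from bench import r
from h import *
s=r.read_state();print(s['time'],s['ee_pos'],s['ft_force'],s['torque'],s['width'])
im=r.camera('wrist')[:,:,::-1];cv2.imwrite('pics/w3.png',im)
E
```

```text
4.25 [0.54687785 0.15395603 0.09950582] [ 0.40578771 -0.25182681  0.32544922] [-0.02572138 -0.21103928 -0.05894496] 0.02946599699359448
```

View pics/w3.png

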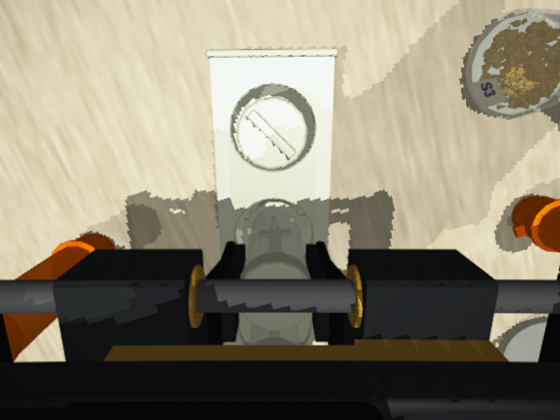

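The grip holds with a width of 29.5 mm, matching the 30 mm body. Now I lift 10 cm, carry it to the drive and turn the lugs to about 24°.

>>> drive_tool(motion=[[-0.4, 0, 0, 0], [-1.5, 0, 0, 0], [-3.5, 0, 0, 0], [-6, 0, 0, 0], [-8.2, 0, 0, 0], [-9.6, 0, 0, 0], [-10, 0, 0, 0], [-10, 0, 0, 0]])

```text
time: 4.97
ee_pos: [0.5475, 0.1542, 0.2011]
eef_rot: [0.571, 0.418, -0.569, 0.419]
ft_force: [0.7, 0.1, -2.0]
width: 0.0296
```

>>> drive_tool(motion=[[0, 0.3, 1, -0.2], [0, 1.2, 3.6, -0.9], [0, 2.3, 7, -1.8], [0, 3.4, 10.4, -2.7], [0, 4.5, 13.8, -3.6], [0, 5.6, 17.2, -4.5], [0, 6.7, 20.6, -5.4], [0, 7.8, 24, -6.3], [0, 8.7, 26.8, -7], [0, 9.1, 28, -7.3], [0, 9.2, 28.3, -7.3], [0, 9.2, 28.3, -7.3], [0, 9.2, 28.3, -7.3]])

```text
time: 6.05
ee_pos: [0.5499, -0.1421, 0.199]
eef_rot: [0.41, 0.577, -0.41, 0.576]
ft_force: [-0.0, 0.9, -0.6]
width: 0.0295
```

```bash
python3 - <<'E'
from bench import r
from h import *
s=r.read_state();print(s['time'],s['ee_pos'],s['ft_force'],s['torque'],s['width'],s['joint_positions'][6]);print(R.from_quat(s['eef_rot']).as_matrix().round(3))
np.save('w4.npy',r.calibration('wrist'))
for n in('wrist','top','scene'): cv2.imwrite(f'pics/{n}4.png',r.camera(n)[:,:,::-1])
t=cv2.imread('pics/top4.png');s=cv2.imread('pics/scene4.png')
a=cv2.resize(t[185:285,280:380],None,fx=4,fy=4,interpolation=cv2.INTER_CUBIC)
b=cv2.resize(s[160:260,250:350],None,fx=4,fy=4,interpolation=cv2.INTER_CUBIC)
cv2.imwrite('pics/z4.png',np.hstack([a,b]))
E
```

```text
6.05 [ 0.54992467 -0.1420892   0.19896823] [-0.02342596  0.8552005  -0.597541  ] [ 0.01236999 -0.12290897 -0.01842339] 0.029485618388941 0.37361570299658187
[[-0.001  0.945  0.328]
 [ 0.001  0.328 -0.945]
 [-1.    -0.    -0.001]]
```

View pics/z4.png

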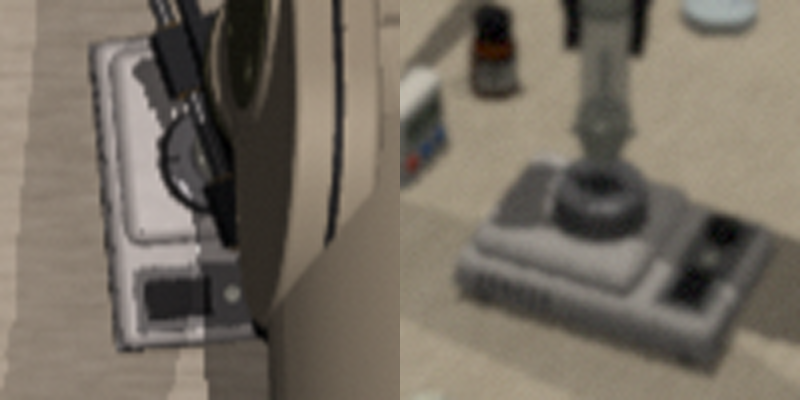

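View pics/wrist4.png

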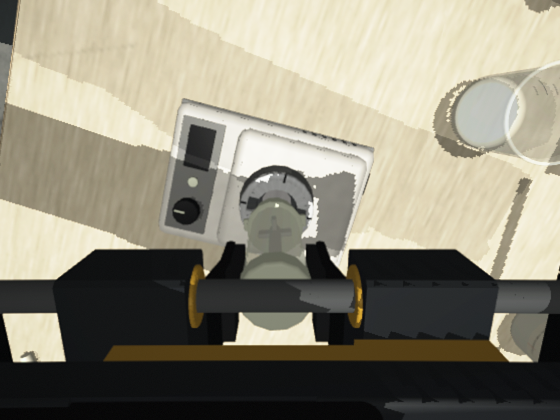

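The scene crop shows the foot just over the socket. In the wrist picture the tube and ring line up on column 277. I'll compare the projections.

```bash
python3 - <<'E'
from bench import r
from h import *
cs=r.calibration('scene');c=np.load('w4.npy',allow_pickle=True).item()
print('scene mouth',proj(cs,[.5513,-.1437,.078]),'foot@TCP',proj(cs,[.5499,-.1421,.1035]),'flange',proj(cs,[.5499,-.1421,.130]))
print('wrist mouth',proj(c,[.5513,-.1437,.078]),'foot',proj(c,[.5499,-.1421,.1035]),'flange',proj(c,[.5499,-.1421,.130]))
t=cv2.imread('pics/wrist4.png');s=cv2.imread('pics/scene4.png')
a=cv2.resize(t[155:245,220:330],None,fx=5,fy=5,interpolation=cv2.INTER_CUBIC)
cv2.imwrite('pics/z4w.png',a)
cv2.imwrite('pics/z4s.png',cv2.resize(s[155:225,270:340],None,fx=8,fy=8,interpolation=cv2.INTER_CUBIC))
E
```

```text
scene mouth [[299.46150883 204.05067752]] foot@TCP [[299.94752546 196.29402516]] flange [[300.2660264  187.47918283]]
wrist mouth [[275.98817214 210.29540998]] foot [[274.91541347 217.64184061]] flange [[274.8656796  230.12949865]]
```

View pics/z4w.png

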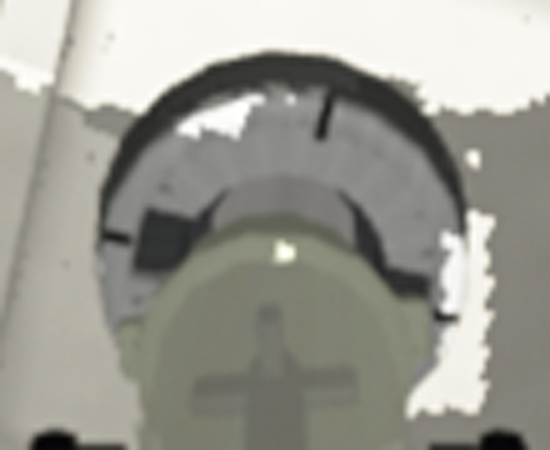

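View pics/z4s.png

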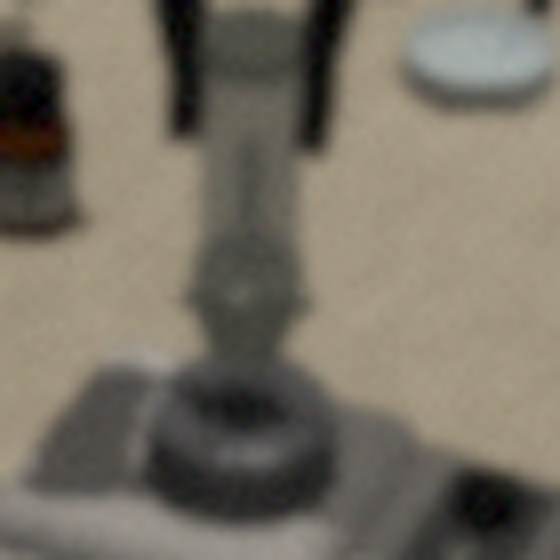

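Scene columns of foot and mouth agree at about 301, and the wrist columns agree within about 1 mm. I'll go down to just above the mouth and then feel.

>>> drive_tool(motion=[[0.5, 0, 0, 0], [1.3, 0, 0, 0], [2, 0, 0, 0], [2.3, 0, 0, 0], [2.3, 0, 0, 0], [2.3, 0, 0, 0]], force=15, grip=255)

```text
time: 6.7
ee_pos: [0.55, -0.1436, 0.1763]
eef_rot: [0.41, 0.576, -0.41, 0.576]
ft_force: [0.0, 0.0, -0.1]
width: 0.0293
```

```bash
python3 - <<'E'
from bench import r
from h import *
s=r.read_state();print(s['time'],s['ee_pos'],s['ft_force'],s['torque'],s['width'])
im=r.camera('scene')[:,:,::-1]
cv2.imwrite('pics/z5s.png',cv2.resize(im[155:225,270:340],None,fx=8,fy=8,interpolation=cv2.INTER_CUBIC))
E
```

```text
6.7 [ 0.54996412 -0.14357915  0.1762749 ] [ 0.01798942  0.02742906 -0.11418909] [-0.00828255 -0.1154486  -0.09953176] 0.02930426962121926
```

View pics/z5s.png

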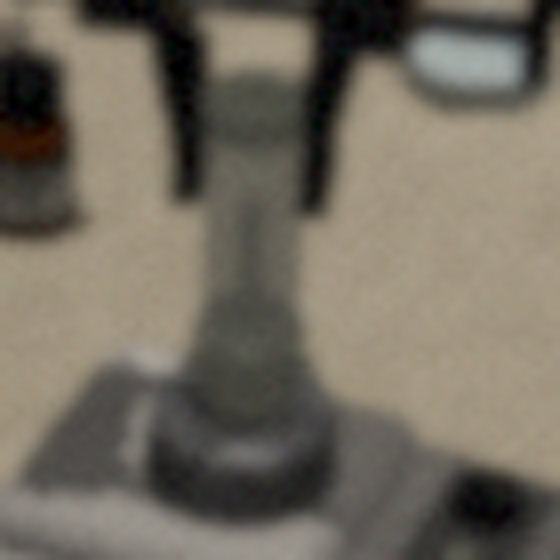

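The foot sits above the mouth, centred in the scene view. Now I descend in small steps with a 1 mm shift in tool y.

>>> drive_tool(motion=[[0.1, 0.1, 0, 0], [0.3, 0.1, 0, 0], [0.5, 0.1, 0, 0], [0.5, 0.1, 0, 0]])

```text
time: 7.08
ee_pos: [0.5508, -0.1433, 0.1711]
eef_rot: [0.41, 0.576, -0.41, 0.576]
ft_force: [0.3, -0.1, -0.4]
width: 0.0297
```

>>> drive_tool(motion=[[0.1, 0, 0, 0], [0.2, 0, 0, 0], [0.3, 0, 0, 0], [0.3, 0, 0, 0]])

```text
time: 7.42
ee_pos: [0.551, -0.1434, 0.1684]
eef_rot: [0.41, 0.576, -0.41, 0.576]
ft_force: [0.7, -0.9, -0.3]
width: 0.0298
```

>>> drive_tool(motion=[[0.05, 0, 0, 0], [0.1, 0, 0, 0], [0.1, 0, 0, 0]])

```text
time: 7.67
ee_pos: [0.5512, -0.1434, 0.1676]
eef_rot: [0.41, 0.576, -0.41, 0.576]
ft_force: [1.2, 0.5, 0.5]
width: 0.0294
```

>>> drive_tool(motion=[[0.05, 0, 0, 0], [0.1, 0, 0, 0], [0.15, 0, 0, 0], [0.2, 0, 0, 0], [0.2, 0, 0, 0]])

```text
time: 8.08
ee_pos: [0.5511, -0.1434, 0.1655]
eef_rot: [0.41, 0.576, -0.41, 0.576]
ft_force: [1.3, -0.8, -0.7]
width: 0.0297
```

>>> drive_tool(motion=[[0.05, 0, 0, 0], [0.1, 0, 0, 0], [0.15, 0, 0, 0], [0.15, 0, 0, 0]])

```text
time: 8.42
ee_pos: [0.5511, -0.1434, 0.164]
eef_rot: [0.41, 0.576, -0.41, 0.576]
ft_force: [2.6, -1.4, -0.4]
width: 0.0296
```

>>> drive_tool(motion=[[0, 0.03, 0.03, 0], [0, 0.06, 0.06, 0], [0.05, 0.06, 0.06, 0], [0.1, 0.06, 0.06, 0], [0.1, 0.06, 0.06, 0]])

```text
time: 8.83
ee_pos: [0.5517, -0.1436, 0.163]
eef_rot: [0.41, 0.576, -0.41, 0.576]
ft_force: [1.0, -0.9, 0.6]
width: 0.0296
```

>>> drive_tool(motion=[[0.05, 0.02, 0.03, 0], [0.1, 0.02, 0.03, 0], [0.1, 0.02, 0.03, 0]])

```text
time: 9.08
ee_pos: [0.5521, -0.1438, 0.1622]
eef_rot: [0.41, 0.576, -0.41, 0.576]
ft_force: [-0.4, 0.0, 4.0]
width: 0.0296
```

Contact force is Fz = 4 N with little side force, so the teeth are on the pins. Now I turn slowly clockwise and feel for the drop.

>>> drive_tool(motion=[[0, 0, 0, 0.25], [0, 0, 0, 0.5], [0, 0, 0, 0.75], [0, 0, 0, 1], [0, 0, 0, 1]])

```text
time: 9.5
ee_pos: [0.552, -0.144, 0.1618]
eef_rot: [0.435, 0.557, -0.435, 0.557]
ft_force: [0.5, -0.2, -0.3]
width: 0.0297
```

>>> drive_tool(motion=[[0, 0, 0, 0.25], [0, 0, 0, 0.5], [0, 0, 0, 0.75], [0, 0, 0, 1], [0, 0, 0, 1]])

```text
time: 9.92
ee_pos: [0.552, -0.1438, 0.162]
eef_rot: [0.459, 0.538, -0.459, 0.538]
ft_force: [0.1, -1.1, -0.2]
width: 0.0294
```

The force vanished, so the gaps have come over the pins. I descend to feel for the ring.

>>> drive_tool(motion=[[0.05, 0, 0, 0], [0.1, 0, 0, 0], [0.15, 0, 0, 0], [0.15, 0, 0, 0]])

```text
time: 10.25
ee_pos: [0.552, -0.144, 0.1604]
eef_rot: [0.459, 0.538, -0.459, 0.538]
ft_force: [-0.2, -0.1, -0.3]
width: 0.0295
```

>>> drive_tool(motion=[[0.05, 0, 0, 0], [0.1, 0, 0, 0], [0.1, 0, 0, 0]])

```text
time: 10.5
ee_pos: [0.5522, -0.144, 0.16]
eef_rot: [0.459, 0.538, -0.459, 0.538]
ft_force: [-2.1, -1.1, 3.8]
width: 0.0297
```

>>> drive_tool(motion=[[0, -0.03, 0, 0], [0, -0.03, 0, 0.2], [0.03, -0.03, 0, 0.4], [0.03, -0.03, 0, 0.4]])

```text
time: 10.83
ee_pos: [0.552, -0.1439, 0.1597]
eef_rot: [0.469, 0.529, -0.469, 0.53]
ft_force: [-1.6, -0.4, 6.4]
width: 0.0294
```

>>> drive_tool(motion=[[0, -0.02, 0, 0.25], [0, -0.02, 0, 0.5], [0, -0.02, 0, 0.75], [0, -0.02, 0, 0.75]])

```text
time: 11.17
ee_pos: [0.5517, -0.144, 0.159]
eef_rot: [0.486, 0.514, -0.486, 0.514]
ft_force: [1.0, -0.5, -0.5]
width: 0.0297
```

The force is gone again, so the lugs are at the notches. I centre in the notch and descend gently.

>>> drive_tool(motion=[[0, 0, 0, 0.25], [0.05, 0, 0, 0.5], [0.15, 0, 0, 0.5], [0.25, 0, 0, 0.5], [0.3, 0, 0, 0.5], [0.3, 0, 0, 0.5]])

```text
time: 11.67
ee_pos: [0.5515, -0.1441, 0.1561]
eef_rot: [0.496, 0.504, -0.496, 0.504]
ft_force: [0.9, -1.8, -1.9]
width: 0.0296
```

>>> drive_tool(motion=[[0.1, 0, 0, 0], [0.2, 0, 0, 0], [0.3, 0, 0, 0], [0.3, 0, 0, 0]])

```text
time: 12.0
ee_pos: [0.5516, -0.144, 0.1531]
eef_rot: [0.496, 0.504, -0.496, 0.504]
ft_force: [1.7, -2.3, -0.5]
width: 0.0294
```

>>> drive_tool(motion=[[0.1, 0.02, 0.03, 0], [0.2, 0.03, 0.05, 0], [0.25, 0.03, 0.05, 0], [0.25, 0.03, 0.05, 0]])

```text
time: 12.33
ee_pos: [0.5518, -0.1444, 0.1506]
eef_rot: [0.496, 0.504, -0.496, 0.504]
ft_force: [1.0, -1.5, 0.5]
width: 0.0294
```

>>> drive_tool(motion=[[0.05, 0, 0, 0], [0.1, 0, 0, 0], [0.1, 0, 0, 0]])

```text
time: 12.58
ee_pos: [0.5519, -0.1444, 0.1501]
eef_rot: [0.496, 0.504, -0.496, 0.504]
ft_force: [-0.3, -0.6, 4.8]
width: 0.0298
```

Contact is at 10 mm below the ring-contact height, which means home. Now I turn clockwise in small parts and watch the moment.

>>> drive_tool(motion=[[0.03, 0, 0, 0.4], [0.03, 0, 0, 0.8], [0.03, 0, 0, 1.2], [0.03, 0, 0, 1.6], [0.03, 0, 0, 2], [0.03, 0, 0, 2]])

```text
time: 13.08
ee_pos: [0.552, -0.1444, 0.15]
eef_rot: [0.539, 0.458, -0.539, 0.458]
ft_force: [-2.0, -0.6, 6.7]
width: 0.0299
```

```bash
python3 - <<'E'
from bench import r
from h import *
s=r.read_state();print(s['time'],s['ee_pos'],s['ft_force'],s['torque'],s['width'],s['joint_positions'][6])
im=r.camera('scene')[:,:,::-1];w=r.camera('wrist')[:,:,::-1]
a=cv2.resize(im[155:225,270:340],None,fx=6,fy=6,interpolation=cv2.INTER_CUBIC)
b=cv2.resize(w[160:265,220:310],None,fx=4,fy=4,interpolation=cv2.INTER_CUBIC)
cv2.imwrite('pics/z6.png',np.hstack([a,b]))
E
```

```text
13.0833 [ 0.5519625  -0.14441028  0.15001185] [-1.95727625 -0.59485583  6.74477896] [-0.26768438  0.21687135  0.10771204] 0.029878235119091573 -0.12186480164664533
```

View pics/z6.png

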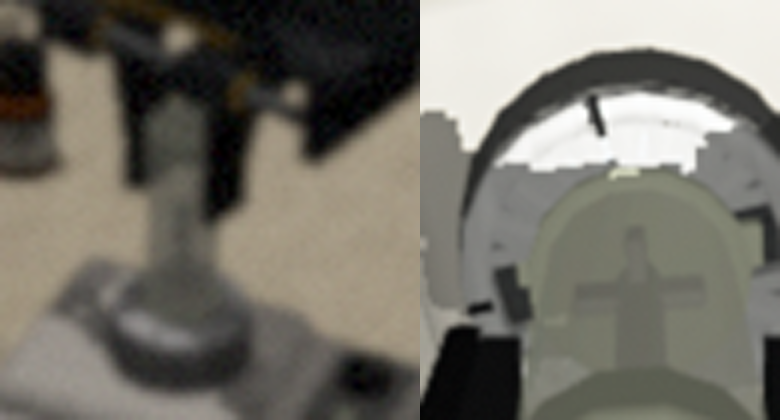

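The notches are now empty of lugs, so the lugs are under the ring. I ease off the pressure and continue turning.

>>> drive_tool(motion=[[-0.04, -0.03, 0, 0.3], [-0.04, -0.03, 0, 0.9], [-0.04, -0.03, 0, 1.5], [-0.04, -0.03, 0, 2.1], [-0.04, -0.03, 0, 2.7], [-0.04, -0.03, 0, 3.3], [-0.04, -0.03, 0, 3.9], [-0.04, -0.03, 0, 4.5], [-0.04, -0.03, 0, 5], [-0.04, -0.03, 0, 5]])

```text
time: 14.02
ee_pos: [0.5516, -0.1445, 0.15]
eef_rot: [0.625, 0.33, -0.625, 0.33]
ft_force: [-0.0, -0.8, 3.6]
width: 0.0296
```

```bash
python3 - <<'E'
from bench import r
from h import *
s=r.read_state();print(s['time'],s['ee_pos'],s['ft_force'],s['torque'],s['width'],s['joint_positions'][6])
print(R.from_quat(s['eef_rot']).as_matrix().round(3))
E
```

```text
14.0167 [ 0.55164112 -0.14450132  0.15002146] [-0.04612747 -0.76937875  3.59351271] [-0.53236195 -0.10721182  0.06085458] 0.029640733475680425 -0.5404808088990354
[[ 0.     0.826 -0.563]
 [-0.    -0.563 -0.826]
 [-1.     0.     0.   ]]
```

>>> drive_tool(motion=[[-0.02, 0, 0, 0.5], [-0.02, 0, 0, 1], [-0.02, 0, 0, 1.6], [-0.02, 0, 0, 2.2], [-0.02, 0, 0, 2.8], [-0.02, 0, 0, 3.4], [-0.02, 0, 0, 4], [-0.02, 0, 0, 4.6], [-0.02, 0, 0, 5.2], [-0.02, 0, 0, 5.8], [-0.02, 0, 0, 6], [-0.02, 0, 0, 6]])

```text
time: 15.02
ee_pos: [0.5515, -0.1445, 0.15]
eef_rot: [-0.689, -0.158, 0.689, -0.158]
ft_force: [-0.9, -1.3, 3.2]
width: 0.0293
```

```bash
python3 - <<'E'
from bench import r
s=r.read_state();print(s['time'],s['ee_pos'],s['ft_force'],s['torque'],s['width'],s['joint_positions'][6])
E
```

```text
15.0167 [ 0.5514658  -0.14454253  0.15003912] [-0.93611761 -1.2883619   3.24095146] [-0.54537859  0.09929061  0.0188514 ] 0.029312309703731367 -1.0409200569416304
```

>>> drive_tool(motion=[[-0.01, 0, 0, 0.5], [-0.01, 0, 0, 1], [-0.01, 0, 0, 1.5], [-0.01, 0, 0, 2], [-0.01, 0, 0, 2.5], [-0.01, 0, 0, 3], [-0.01, 0, 0, 3.5], [-0.01, 0, 0, 4], [-0.01, 0, 0, 4]])

```text
time: 15.77
ee_pos: [0.5513, -0.1445, 0.15]
eef_rot: [-0.706, -0.036, 0.706, -0.036]
ft_force: [-0.6, -0.9, 3.2]
width: 0.0295
```

```bash
python3 - <<'E'
from bench import r
s=r.read_state();print(s['time'],s['ee_pos'],s['ft_force'],s['torque'],s['width'],s['joint_positions'][6])
E
```

```text
15.7667 [ 0.55134207 -0.1445232   0.15004997] [-0.61918278 -0.86208809  3.23716982] [-0.53068114  0.27683658  0.03986973] 0.029532151255960863 -1.37835658765737
```

>>> drive_tool(motion=[[0, 0, 0, 0.3], [0, 0, 0, 0.6], [0, 0, 0, 0.8], [0, 0, 0, 0.8]])

```text
time: 16.1
ee_pos: [0.5514, -0.1445, 0.15]
eef_rot: [-0.707, -0.012, 0.707, -0.012]
ft_force: [-1.0, -1.9, 1.5]
width: 0.0294
```

```bash
python3 - <<'E'
from bench import r
s=r.read_state();print(s['time'],s['ee_pos'],s['ft_force'],s['torque'],s['width'],s['joint_positions'][6])
E
```

```text
16.1 [ 0.55140636 -0.14448983  0.15004866] [-1.01169485 -1.86858485  1.5475046 ] [-0.50325182  0.36151764  0.00367478] 0.029370152175939794 -1.444645705214096
```

>>> drive_tool(motion=[[0, 0, 0, 0.3], [0, 0, 0, 0.6], [0, 0, 0, 0.8], [0, 0, 0, 0.8]])

```text
time: 16.43
ee_pos: [0.5514, -0.1444, 0.15]
eef_rot: [-0.707, 0.013, 0.707, 0.013]
ft_force: [-1.8, -1.6, 2.6]
width: 0.0297
```

```bash
python3 - <<'E'
from bench import r
s=r.read_state();print(s['time'],s['ee_pos'],s['ft_force'],s['torque'],s['width'],s['joint_positions'][6])
E
```

```text
16.4333 [ 0.55137274 -0.14443809  0.15002485] [-1.81286663 -1.63355525  2.60972221] [-0.56598682  0.45795116  0.11882831] 0.029733317480623484 -1.512643368437987
```

>>> drive_tool(motion=[[0, 0, 0, 0.3], [0, 0, 0, 0.6], [0, 0, 0, 0.6]])

```text
time: 16.68
ee_pos: [0.5516, -0.1443, 0.1501]
eef_rot: [0.706, -0.032, -0.706, -0.032]
ft_force: [-1.8, -1.6, 1.9]
width: 0.0293
```

```bash
python3 - <<'E'
from bench import r
s=r.read_state();print(s['time'],s['ee_pos'],s['ft_force'],s['torque'],s['width'],s['joint_positions'][6])
E
```

```text
16.6833 [ 0.55158362 -0.14431014  0.15009626] [-1.82379235 -1.59106711  1.85594076] [-0.41207818  0.3082684   0.31670991] 0.029311188273630533 -1.5632915569884516
```

The moment about z jumped to 0.32 N m, which is a firm stop. I relax the twist, open, rise and look.

>>> drive_tool(motion=[[0, 0, 0, -0.3], [0, 0, 0, -0.3]])

```text
time: 16.85
ee_pos: [0.5516, -0.1442, 0.1501]
eef_rot: [-0.707, 0.021, 0.707, 0.021]
ft_force: [-0.5, 0.3, 2.9]
width: 0.0296
```

>>> drive_tool(motion=[[0, 0, 0, 0], [0, 0, 0, 0], [0, 0, 0, 0], [0, 0, 0, 0], [0, 0, 0, 0], [0, 0, 0, 0]], grip=0)

```text
time: 17.35
ee_pos: [0.5516, -0.1443, 0.1501]
eef_rot: [-0.707, 0.022, 0.707, 0.022]
ft_force: [0.1, 1.2, -0.4]
width: 0.0622
```

>>> drive_tool(motion=[[-0.4, 0, 0, 0], [-1.5, 0, 0, 0], [-4, 0, 0, 0], [-7, 0, 0, 0], [-9.5, 0, 1.5, 0], [-10, 0, 4, 0], [-10, 0, 5, 0], [-10, 0, 5, 0]])

```text
time: 18.02
ee_pos: [0.5005, -0.1415, 0.2513]
eef_rot: [0.707, -0.023, -0.706, -0.022]
ft_force: [1.3, -0.5, -0.3]
width: 0.087
```

```bash
python3 - <<'E'
from bench import r
from h import *
s=r.read_state();print(s['time'],s['ee_pos'],s['ft_force'],s['width']);c=r.calibration('wrist');np.save('w7.npy',c)
w=r.camera('wrist')[:,:,::-1];im=r.camera('scene')[:,:,::-1]
cv2.imwrite('pics/w7.png',w);cv2.imwrite('pics/s7.png',im)
print(proj(c,[[.5515,-.144,.1695],[.5515,-.144,.078]]))
E
```

```text
18.0167 [ 0.50048175 -0.14154202  0.251344  ] [ 1.27419326 -0.52675667 -0.32233155] 0.08700068937753472
[[274.14698611 145.31937506]
 [274.31771909 134.79532064]]
```

View pics/w7.png

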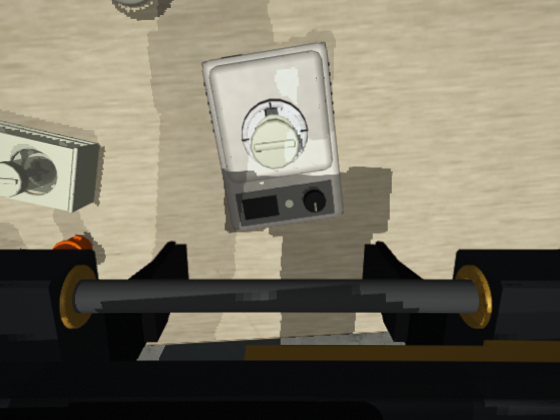

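View pics/s7.png

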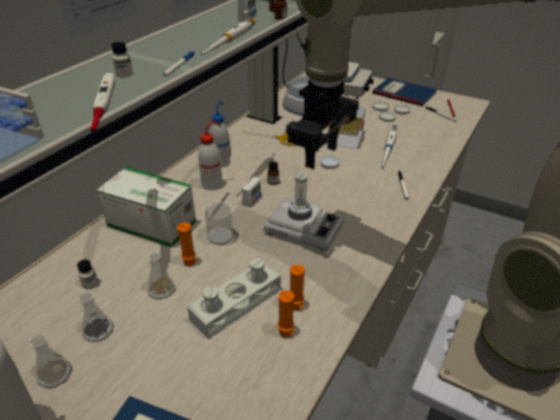

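The tube stands upright in the drive, with its head at wrist (274,144) and scene (301,178). The short tubes are in place. Next I check the ridge angle and height.

```bash
python3 - <<'E'
import cv2,numpy as np
w=cv2.imread('pics/w7.png');s=cv2.imread('pics/s7.png')
cv2.imwrite('pics/z7.png',np.hstack([cv2.resize(w[90:180,230:320],None,fx=6,fy=6,interpolation=cv2.INTER_CUBIC)[:540,:],cv2.resize(s[165:255,280:320],None,fx=6,fy=6,interpolation=cv2.INTER_CUBIC)]))
E
```

```text
(no output)
```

View pics/z7.png

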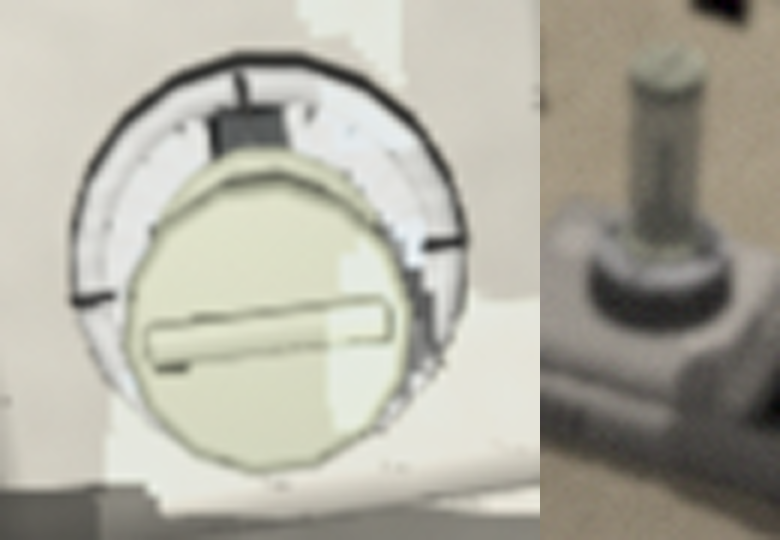

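```bash
python3 - <<'E'
from bench import r
from h import *
c=np.load('w7.npy',allow_pickle=True).item();cs=r.calibration('scene')
f=lambda u,x,y:((u[0]+.5)/6-.5+x,(u[1]+.5)/6-.5+y)
W=f((268,328),230,90);S=f((668-540,62),280,165)
print('head',tri(c,W,cs,S),'scene pred',S,proj(cs,[[.5515,-.144,.1695],[.5515,-.144,.178]]),onz(c,W,.1695))
a=onz(c,f((152,344),230,90),.1695);b=onz(c,f((388,317),230,90),.1695);d=b-a
e=onz(c,f((445,243),230,90),.078)-onz(c,f((92,299),230,90),.078)
print(np.degrees(np.arctan2(d[1],d[0])),np.degrees(np.arctan2(e[1],e[0])))
E
```

```text
head (array([ 0.55118809, -0.14436371,  0.16476066]), np.float64(0.0011743716129998523)) scene pred (300.9166666666667, 174.91666666666666) [[300.54566915 173.30562128]
 [300.65354032 170.30212627]] [ 0.55215402 -0.14410649  0.1695    ]
-87.19506351960047 -84.8012414354483
```

The ridge is 2.4° from the socket's y axis, the head is centred, and its height fits the fully home position (no higher than 0.1695). I hand in.

```bash
python3 - <<'E'
from bench import r
s=r.read_state();print(s['time'],abs(s['joint_vel']).max(),s['ft_force'])
print(r.close_job())
E
```

```text
18.1167 0.02683740047682764 [-0.16720093  0.57157625 -0.67648679]
the job is handed in; nothing more can be done
None
```

The taller tube is locked in the drive, and I handed the job in at 18.1 s of the 72 s allowed; no verdict was reported.

I took the tube from the stand's middle place and carried it to the drive. By feel, its teeth rested on the pins at about 4 N and it dropped over them after a small clockwise turn. The lugs rested on the ring, dropped into the notches, and the tube went home. I then turned it clockwise until the moment rose to about 0.32 N m at the stop, let go and rose clear. The highest force I read while it was in the socket was about 7 N.

**Last checks**
- **Angle:** the ridge stands 2.4° from the socket's y axis; the limit is 0.25 rad, about 14°.
- **Centring:** the head is within about 1 mm of the socket axis.
- **Upright and others:** the tube looks upright, and the short tubes and other objects look unmoved, judged by eye only.
- **Robot:** clear of everything and nearly at rest.

**What disagreed**
- **Height:** two cameras put the tube's top at 0.165 m, against 0.1695 m expected for home. I took this as camera error.
- **Contact heights:** the felt heights were about 1 mm out from the given dimensions.
- **Socket position:** the overhead and wrist cameras placed the socket up to 3 mm apart, which I settled by feel.

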